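Put the returned sleeves back in their stock trays

ROBOT

A 6-joint arm with a two-finger parallel gripper is mounted at the origin on the work surface. World frame = base frame: x ahead of the robot, y to its left, z up, the work surface at z = 0. Lengths are in m, angles in rad, forces in N, time in s.
With the tool pointing down it reaches from about 0.35 to 0.85 m from the base axis. Payload 8.1 kg.
Tool frame: the origin (TCP) lies on the mounting face of the last link; the fingertips stand 186 mm ahead of it and the grasp point (between the pads) lies 167 mm ahead of it (robot.finger_overhang is the distance from the TCP to the fingertips, in m); z points along the fingers, y is the line along which they close (so a half turn about z gives the same grasp; the last joint's range is limited). The gripper opens to 93 mm and grips with 3 to 60 N. Pads are 15 mm wide; open, the fingers measure 128 mm over their backs; the gripper's body (75 mm by 188 mm) begins 65 mm behind the grasp point.
Start: joints at [1.079, 0.13, 1.488, -0, 1.523, -0.085], TCP at [0.237, 0.551, 0.405] pointing down, gripper open.
Joint ranges: [-2.96, 2.96], [-0.89, 2.26], [0.02, 2.5], [-1.34, 4.48], [0, 2.73], [-2.66, 2.66]. Speed limits (rad/s): [2.39, 2.39, 2.79, 3.14, 3.14, 3.14].

INTERFACE

Orientations are given as a rotation vector (axis times angle).
In Python, from plant import readout, read_camera, get_calibration, job, robot gives the robot as it stands.
- The arm moves only by the shell command python3 -m handwheel 'ROWS' [FORCE]. ROWS is JSON, a list of rows, each a list of 5 numbers: the shift along the world's x, y, z in cm, then the turn about the world's z in rad, then the closure, from 0 (fully open) to 1 (shut). In form: [[tx, ty, tz, spin, gripper], ...]. A call has 1 to 10 rows; each row shifts and turns the commanded pose from where the row before left it; what a row does not reach is not made up. A row lasts 1/8 s, in which the tool goes at most 62.5 mm and 10.7 degrees, less where a joint would pass 70% of its speed; a pose out of reach is approached as far as the arm can. A call is refused whole if a number of a shift passes 6.25 or a number of a turn 0.188, either way. A call with a gripper value outside its range is refused whole. The fingers move at their own pace and stop on an object; FORCE is the grip in N (left out, the last holds). Time passes only in rows, so rows that do not move let the fingers close. It gives the time, the measured TCP pose, the force, the opening and the grip force at its end, in the units of the state.
- readout.read_state(): the state, without advancing time (a new reading comes with each control period).
- read_camera(name): name is "side" or "top"; returns the picture (384x512x3 uint8, red, green, blue); there is no depth.
- get_calibration(name): a dict with "fovy" (degrees; the focal length in pixels is half the picture's height over the tangent of half this angle, whatever the lens; pixels are square), "cx", "cy" (the principal point, pixels), "pose" (4x4, takes a point from camera to world coordinates). Camera axes: x right, y down, z forward; pixel columns grow to the right and rows downward; lengths in m; the calibration is good to about 2 mm. A picture is of the moment at which its call begins. get_calibration takes no time and is no camera call.
- job.close_job(): hands the job in; it is judged then, once.
The state is a dict: "t": time; "q": joint angles; "dq": joint speeds; "joint_torque": joint torques, N m; "tool_pos": TCP position; "orientation": TCP orientation; "force": force on the tool from outside, world axes, zero at the start; "wrist_torque": the same for the moment, N m; "opening": finger opening in m; "gripper_force": force on a finger pad.
Only numpy, scipy, OpenCV 4.12 (cv2) and the standard library are available. Lean on these libraries where they do the work, as an engineer would, in place of code of your own. Each camera call takes 0.05 s, during which the arm holds its last target. There are 200 camera calls.

TASK

Put the four returned round steel sleeves back in the four square stock trays, one in each, matched by size: the smallest sleeve in the smallest tray and so on up to the largest in the largest. Each must stand upright, flat on its tray's floor inside the rim. Leave the hexagonal nut and the square nut lying where they are.

Things in the scene. Friction and masses are not known exactly. Their poses are not given: they have to be found in the camera images.
- sleeve_xs: the smallest sleeve: a loose plain round steel ring standing on its flat face, outer diameter 30 mm, bore 16 mm, 24 mm tall, about 0.1 kg; origin at the centre of its underside, z up its axis
- sleeve_s: the second smallest sleeve: a loose plain round steel ring standing on its flat face, outer diameter 41 mm, bore 24 mm, 28 mm tall, about 0.2 kg; origin at the centre of its underside, z up its axis
- sleeve_m: the second largest sleeve: a loose plain round steel ring standing on its flat face, outer diameter 52 mm, bore 32 mm, 32 mm tall, about 0.33 kg; origin at the centre of its underside, z up its axis
- sleeve_l: the largest sleeve: a loose plain round steel ring standing on its flat face, outer diameter 63 mm, bore 42 mm, 36 mm tall, about 0.5 kg; origin at the centre of its underside, z up its axis
- tray_xs: the smallest tray: a shallow open square blue-grey tray fixed to the counter, 58 mm square outside, 50 mm inside, walls 4 mm thick, floor 4 mm thick, rim 10 mm above the counter; origin at the centre of its underside (counter level), x and y along its sides
- tray_s: the second smallest tray: a shallow open square blue-grey tray fixed to the counter, 69 mm square outside, 61 mm inside, walls 4 mm thick, floor 4 mm thick, rim 10 mm above the counter; origin at the centre of its underside (counter level), x and y along its sides
- tray_m: the second largest tray: a shallow open square blue-grey tray fixed to the counter, 80 mm square outside, 72 mm inside, walls 4 mm thick, floor 4 mm thick, rim 10 mm above the counter; origin at the centre of its underside (counter level), x and y along its sides
- tray_l: the largest tray: a shallow open square blue-grey tray fixed to the counter, 91 mm square outside, 83 mm inside, walls 4 mm thick, floor 4 mm thick, rim 10 mm above the counter; origin at the centre of its underside (counter level), x and y along its sides
- hex_nut: a loose six-sided steel nut lying flat, 55 mm across its flats, 29 mm tall, with a hole; not a sleeve, stays where it is; origin at the centre of its underside
- square_nut: a loose square steel nut lying flat, 48 mm square, 26 mm tall, with a 24 mm hole; not a sleeve, stays where it is; origin at the centre of its underside
Not all that is in view belongs to the job. What is shaped like the sleeve_l but orange is not meant.

How it is judged:
At the end, for the whole second after the job is handed in: Each sleeve stands upright (within 0.1 rad, same face down as at the start) and at rest on the floor of the tray of its own size rank: its centre within 15 mm of the tray's centre, its underside less than 7 mm above the tray's underside (the floor is at 4 mm) (horizontal distance between sleeve_xs and tray_xs below 0.015 m and z of sleeve_xs in the frame of tray_xs below 0.007 m and angle between each of sleeve_xs, sleeve_s, sleeve_m, sleeve_l's own z axis and vertical below 0.1 rad and linear speed of each of sleeve_xs, sleeve_s, sleeve_m, sleeve_l below 0.02 m/s and horizontal distance between sleeve_s and tray_s below 0.015 m and z of sleeve_s in the frame of tray_s below 0.007 m and horizontal distance between sleeve_m and tray_m below 0.015 m and z of sleeve_m in the frame of tray_m below 0.007 m and horizontal distance between sleeve_l and tray_l below 0.015 m and z of sleeve_l in the frame of tray_l below 0.007 m); the robot touches nothing.
It fails at once if the hexagonal nut is moved by more than 20 mm (distance of hex_nut from where it was at the start of the episode above 0.02 m).
It fails at once if the square nut is moved by more than 20 mm (distance of square_nut from where it was at the start of the episode above 0.02 m).
It also fails if it takes over 96 s, if anything falls off the work surface, if the arm or the gripper's body presses on something with over 40 N, if the wrist force passes 120 N, or if a joint passes its speed limit or range.

## Working session

There is one attempt and no reset: what is moved stays moved. The work goes in short steps, Python scripts to look and compute and a shell command to move; the robot and the scene stay as the last step left them, time stands still between calls to the robot, and variables do not carry over. Pictures are saved under pics/ and viewed, at most 14 in all, crops included, and the job is handed in when it is done.

```bash
mkdir -p pics
python3 - <<'E'
from plant import readout, read_camera, get_calibration
import cv2, numpy as np
for n in ("top","side"):
    im=read_camera(n); cv2.imwrite(f"pics/{n}0.png",cv2.resize(im[:,:,::-1],(800,600),interpolation=cv2.INTER_CUBIC)); np.save(f"pics/{n}0.npy",im)
    c=get_calibration(n); print(n,c["fovy"],c["cx"],c["cy"],np.round(c["pose"],4).tolist(), [k for k in c])
s=readout.read_state(); print(s["t"],s["tool_pos"],s["orientation"],s["opening"],s["force"])
E
```

```text
top 55.40414531138744 260.3563236411584 193.47862323806558 [[0.0124, -0.9858, 0.1673, 0.3858], [-0.9997, -0.0155, -0.0172, -0.026], [0.0196, -0.167, -0.9858, 0.9611], [0.0, 0.0, 0.0, 1.0]] ['fovy', 'cx', 'cy', 'pose']
side 55.85281239324688 254.11412598359522 191.46254643866303 [[0.7348, -0.4009, 0.5471, 0.0961], [-0.6778, -0.4617, 0.5721, -0.5296], [0.0233, -0.7913, -0.611, 0.5611], [0.0, 0.0, 0.0, 1.0]] ['fovy', 'cx', 'cy', 'pose']
0.1 [0.23728986 0.55085886 0.40378055] [-6.34554611e-01 -3.07633242e+00  2.53334065e-03] 0.0928611800409198 [ 0.67944281  0.67743284 -0.34478706]
```

View pics/top0.png

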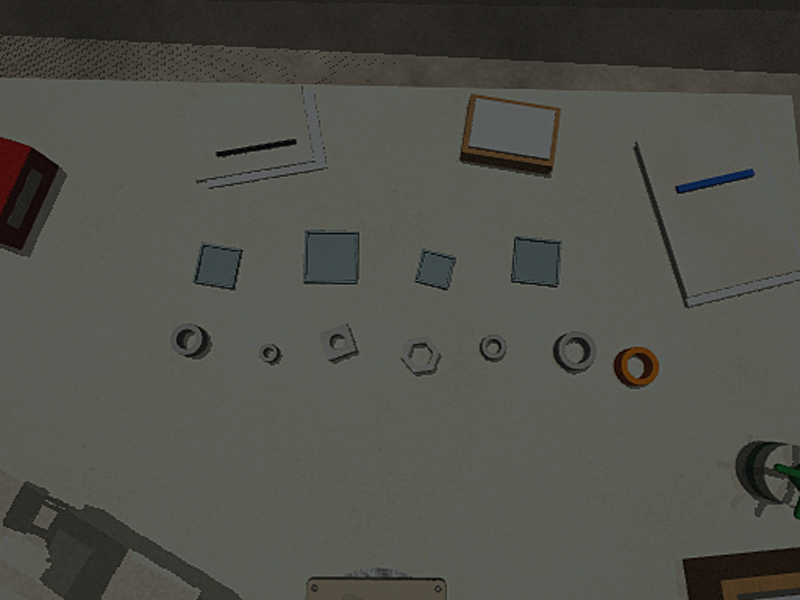

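View pics/side0.png

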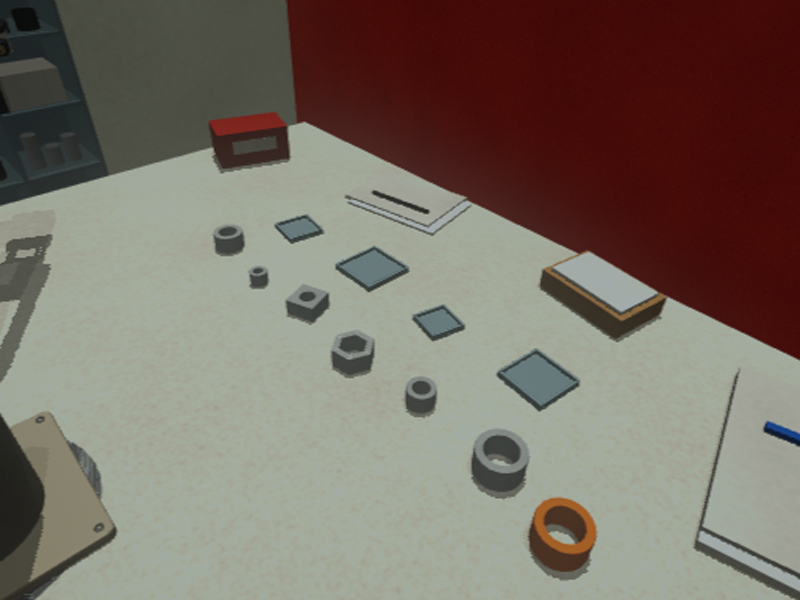

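The top view (800×600 px) shows the loose row, left to right: sleeve m (190,340), xs (270,353), square nut (340,343), hex nut (421,357), s (492,347), l (575,352), and the orange decoy (637,367). The trays are s (218,267), l (332,257), xs (436,269) and m (536,261). The side view shows the same order. I'll enlarge the top view to measure.

Run:
```python
import cv2, numpy as np
im=np.load("pics/top0.npy")[:,:,::-1]
k=5
a=cv2.resize(im[138:248,105:265],None,fx=k,fy=k,interpolation=cv2.INTER_CUBIC)
b=cv2.resize(im[138:248,260:420],None,fx=k,fy=k,interpolation=cv2.INTER_CUBIC)
cv2.imwrite("pics/a.png",cv2.convertScaleAbs(a,alpha=1.6)); cv2.imwrite("pics/b.png",cv2.convertScaleAbs(b,alpha=1.6))
```

```text
(no output)
```

View pics/a.png

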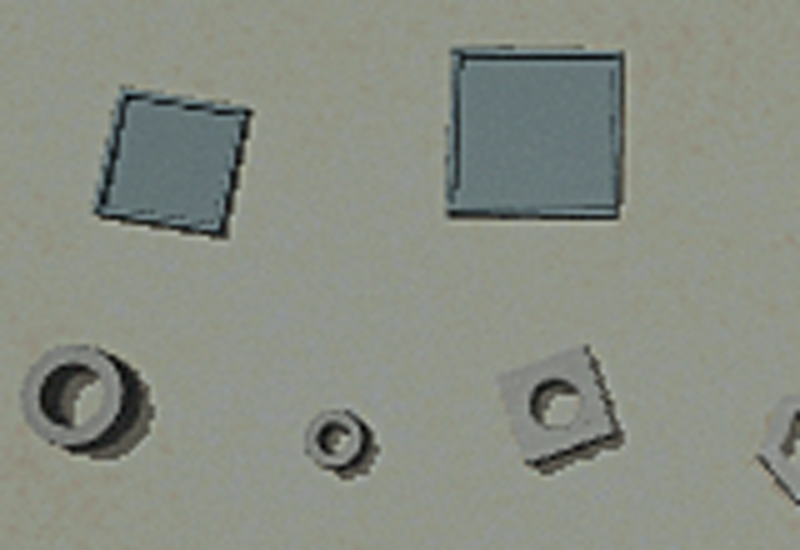

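View pics/b.png

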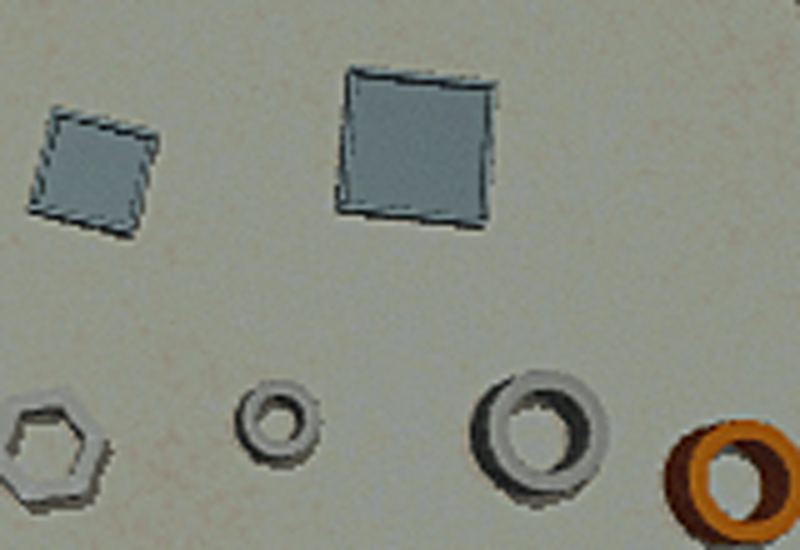

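Crop a shows sleeve m's top ring centred at (72,396), xs at (335,439), square nut (557,403), and trays s (174,162) and l (536,133). Crop b shows sleeve s at (281,419), sleeve l at (548,431), orange (746,483), hex nut (50,450), and trays xs (93,172) and m (417,148). I'll project both views and compare them.

```bash
cat > h.py <<'E'
import numpy as np
from plant import get_calibration
def px2w(n,u,v,z):
    c=get_calibration(n); P=np.array(c["pose"]); f=192/np.tan(np.radians(c["fovy"])/2)
    d=P[:3,:3]@np.array([(u-c["cx"])/f,(v-c["cy"])/f,1]); o=P[:3,3]
    return (o+d*(z-o[2])/d[2])[:2]
def crop(x,y,x0,y0,k): return (x+.5)/k-.5+x0,(y+.5)/k-.5+y0
E
python3 - <<'E'
from h import *
A=lambda x,y:crop(x,y,105,138,5); B=lambda x,y:crop(x,y,260,138,5); S=lambda x,y:crop(x,y,0,0,1.5625)
D={"m":(A(72,396),S(229,232),.032),"xs":(A(335,439),S(258,271),.024),"s":(B(281,419),S(421,385),.028),"l":(B(548,431),S(500,453),.036),
"or":(B(746,483),S(564,525),.036),"hex":(B(50,450),S(353,347),.029),"sq":(A(557,403),S(308,297),.026),
"Ts":(A(174.5,162),S(299,228),.01),"Tl":(A(536,133),S(372,268),.01),"Txs":(B(93.5,172.5),S(439,321),.01),"Tm":(B(417,148),S(538,378),.01)}
for k,(t,s,z) in D.items(): print(k,np.round(1e3*px2w("top",*t,z),1),np.round(1e3*px2w("side",*s,z),1))
for n,F,cs,z in(("l",A,[(451,48),(624,50),(620,218),(448,217)],.01),("m",B,[(349,67),(497,82),(487,229),(336,213)],.01),("s",A,[(122,88),(252,108),(228,238),(96,213)],.01),("xs",B,[(54,107),(158,133),(134,238),(28,212)],.01)):
    p=np.array([px2w("top",*F(*c),z) for c in cs]); print(n,np.round(1e3*np.linalg.norm(p-np.roll(p,-1,0),axis=1),1))
E
```

```text
m [478.  314.8] [476.4 307.8]
xs [458.7 182.9] [455.8 179.9]
s [ 473.8 -185.3] [ 474.  -183.3]
l [ 468.9 -320.2] [ 461.5 -322.6]
or [ 443.8 -420.4] [ 440.9 -422. ]
hex [456.2 -66.9] [453.2 -70.3]
sq [478.5  70.4] [475.   66.6]
Ts [605.2 278.5] [598.9 270.8]
Tl [624.4  87.9] [616.6  79.7]
Txs [605.8 -89.8] [601.1 -94.7]
Tm [ 622.2 -263.5] [ 615.7 -267.9]
l [92.8 92.2 90.8 92.6]
m [80.4 81.5 81.  81.1]
s [70.3 71.2 71.1 68.7]
xs [57.5 58.9 57.9 59.3]
```

```bash
python3 -m handwheel '[[3,-2.95,-1,-0.146,0],[3,-2.95,-1,-0.146,0],[3,-2.95,-1,-0.146,0],[3,-2.95,-1,-0.146,0],[3,-2.95,-1,-0.146,0],[3,-2.95,-1,-0.146,0],[3,-2.95,-1,-0.146,0],[3,-2.95,-1,-0.146,0],[0,0,0,0,0],[0,0,0,0,0]]' 30
```

```text
t: 1.35
tool_pos: [0.4771, 0.3151, 0.3244]
orientation: [-2.224, -2.218, 0.001]
force: [-0.2, 0.6, 0.4]
opening: 0.0931
gripper_force: 0.0
```

```bash
python3 -m handwheel '[[0,0,-4,0,0],[0,0,-4,0,0],[0,0,-0.5,0,0],[0,0,0,0,0]]'
python3 - <<'E'
from plant import read_camera
import cv2
im=read_camera("side")[:,:,::-1]
cv2.imwrite("pics/s1.png",cv2.convertScaleAbs(cv2.resize(im[80:200,90:250],None,fx=5,fy=5,interpolation=cv2.INTER_CUBIC),alpha=1.5))
E
```

```text
t: 1.85
tool_pos: [0.4771, 0.3159, 0.2407]
orientation: [2.224, 2.219, 0.001]
force: [0.3, 1.1, 0.1]
opening: 0.0929
gripper_force: 0.0
```

View pics/s1.png

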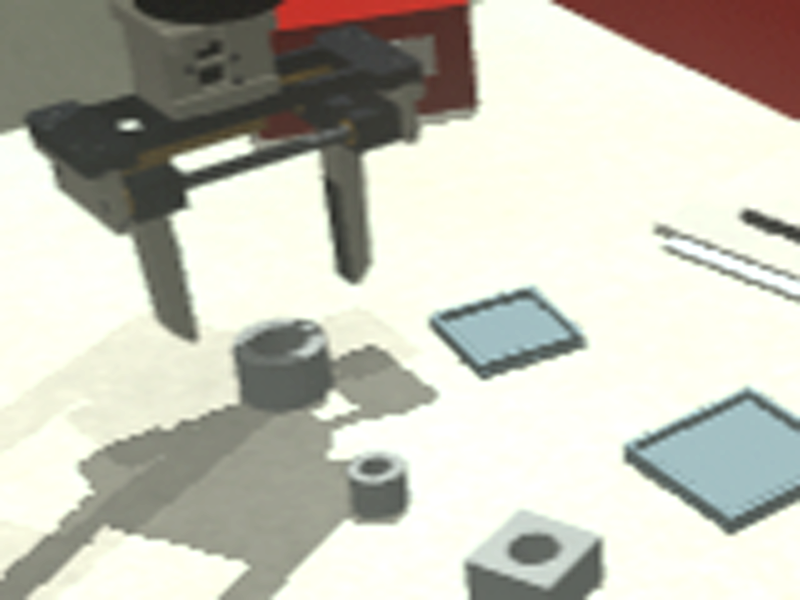

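The fingers straddle sleeve m. The tips are at crop (190,336) and (352,278), and the sleeve's top ring is centred at (282,343).

Run:
```python
from h import *
C=lambda x,y:px2w("side",*crop(x,y,90,80,5),Z)*1e3
Z=.0547; print(C(197,340),C(185,334),C(338,275),C(352,283),C(370,268))
Z=.032; print("m",C(282,343)); Z=.024; print("xs",C(378,467))
```

```text
[426.96792676 304.82873661] [425.09195268 314.63660817] [520.78077243 318.77772014] [521.93352072 305.68423562] [538.8239393 314.2478612]
m [475.84357189 308.93962458]
xs [456.90332262 180.49513628]
```

```bash
python3 -m handwheel '[[0.1,-0.25,-2,0,0],[0,0,-2,0,0],[0,0,-0.5,0,0],[0,0,0,0,0.6],[0,0,0,0,0.6],[0,0,0,0,0.6],[0,0,0,0,0.6],[0,0,0,0,0.6],[0,0,0,0,0.6]]' 35
```

```text
t: 3.02
tool_pos: [0.4784, 0.3126, 0.1951]
orientation: [-2.226, -2.217, -0.0]
force: [-2.0, -0.4, 4.0]
opening: 0.0505
gripper_force: 34.8
```

```bash
python3 -m handwheel '[[0,0,1,0,0.6],[0,0,3,0,0.6],[0,0,3,0,0.6],[0,0,0,0,0.6]]'
python3 - <<'E'
from plant import read_camera
import cv2
im=read_camera("side")[:,:,::-1]
cv2.imwrite("pics/s2.png",cv2.convertScaleAbs(cv2.resize(im[80:200,90:250],None,fx=5,fy=5,interpolation=cv2.INTER_CUBIC),alpha=1.5))
E
```

```text
t: 3.52
tool_pos: [0.4795, 0.3131, 0.2677]
orientation: [2.225, 2.216, 0.008]
force: [0.1, -0.9, -3.7]
opening: 0.0507
gripper_force: 34.7
```

View pics/s2.png

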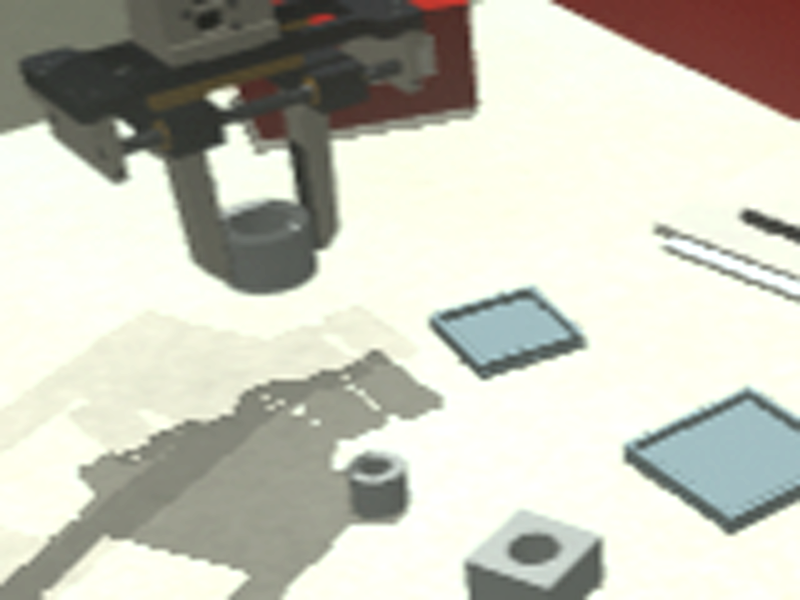

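Sleeve m is held level and centred at crop (268,245), with 3.7 N on the wrist, which matches its weight. Next I carry it to tray m.

```bash
python3 -m handwheel '[[0.7,-2.5,0,0,0.6],[1.4,-5,0,0,0.6],[1.4,-5,0,0,0.6],[1.4,-5,0,0,0.6],[1.4,-5,0,0,0.6],[1.4,-5,0,0,0.6],[1.4,-5,0,0,0.6],[1.4,-5,0,0,0.6],[1.4,-5,0,0,0.6],[1.4,-5,0,0,0.6]]'; python3 -m handwheel '[[0.8,-5,0,0,0.6],[0,-3.5,0,0,0.6],[0,-1.7,0,0,0.6],[0,0,0,0,0.6],[0,0,0,0,0.6]]'
```

```text
t: 4.82
tool_pos: [0.6108, -0.1639, 0.2621]
orientation: [-2.224, -2.215, 0.002]
force: [0.7, 0.4, -2.5]
opening: 0.0507
gripper_force: 34.7
t: 5.45
tool_pos: [0.6194, -0.263, 0.264]
orientation: [-2.224, -2.217, -0.0]
force: [-0.6, 0.1, -3.3]
opening: 0.0511
gripper_force: 34.7
```

```bash
python3 -m handwheel '[[0,0,-2.5,0,0.6],[0,0,-2,0,0.6],[0,0,-1.2,0,0.6],[0,0,-0.5,0,0.6],[0,0,-0.2,0,0.6],[0,0,0,0,0.6],[0,0,0,0,0.6]]'
```

```text
t: 6.32
tool_pos: [0.6197, -0.2647, 0.2016]
orientation: [2.225, 2.216, 0.001]
force: [0.3, -0.0, -2.8]
opening: 0.0507
gripper_force: 34.7
```

```bash
python3 -m handwheel '[[0,0,-0.2,0,0.6],[0,0,-0.1,0,0.6],[0,0,0,0,0.6]]'; python3 -m handwheel '[[0,0,0,0,0.3],[0,0,0,0,0],[0,0,0,0,0],[0,0,0,0,0],[0,0,2,0,0],[0,0,4,0,0],[0,0,1,0,0],[0,0,0,0,0]]'
```

```text
t: 6.7
tool_pos: [0.6197, -0.2646, 0.1991]
orientation: [2.225, 2.216, 0.0]
force: [-3.6, 0.4, 5.1]
opening: 0.0507
gripper_force: 34.7
t: 7.7
tool_pos: [0.6199, -0.2647, 0.2696]
orientation: [2.224, 2.215, 0.001]
force: [0.6, -0.5, 0.2]
opening: 0.093
gripper_force: 0.0
```

```bash
python3 -m handwheel '[[-2.5,-0.9,0,0,0],[-4,-1.4,0,0,0],[-4,-1.4,0,0,0],[-3.2,-1.2,0,0,0],[-1.5,-0.5,0,0,0],[0,0,-2.5,0,0],[0,0,-2.5,0,0],[0,0,-1.5,0,0],[0,0,-0.7,0,0],[0,0,0,0,0]]'
python3 - <<'E'
from plant import read_camera
import cv2
im=read_camera("side")[:,:,::-1]
cv2.imwrite("pics/s3.png",cv2.convertScaleAbs(cv2.resize(im[190:350,230:430],None,fx=4,fy=3.75,interpolation=cv2.INTER_CUBIC),alpha=1.5))
E
```

```text
t: 8.95
tool_pos: [0.4675, -0.3183, 0.1955]
orientation: [-2.225, -2.217, 0.0]
force: [-0.2, -0.2, 0.2]
opening: 0.093
gripper_force: 0.0
```

View pics/s3.png

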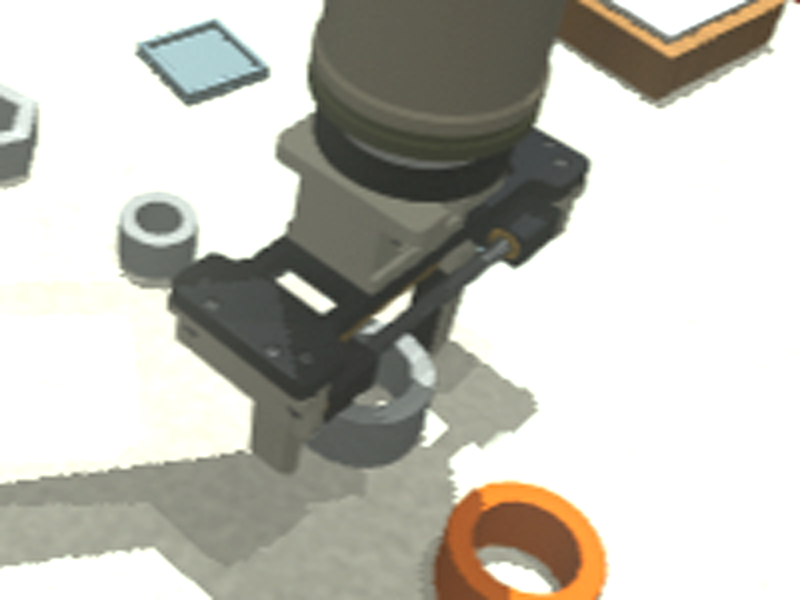

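The fingers at crop (275,430) and (437,310) straddle sleeve l at about (368,405), clear of the orange ring. I'll grip and lift.

```bash
python3 -m handwheel '[[0,0,0,0,0.5],[0,0,0,0,0.5],[0,0,0,0,0.5],[0,0,0,0,0.5],[0,0,0,0,0.5],[0,0,1,0,0.5],[0,0,3,0,0.5],[0,0,3,0,0.5],[0,0,0,0,0.5],[0,0,0,0,0.5]]' 40
```

```text
t: 10.25
tool_pos: [0.4668, -0.318, 0.2643]
orientation: [-2.224, -2.216, 0.0]
force: [-0.3, -0.6, -6.5]
opening: 0.0633
gripper_force: 40.0
```

```bash
python3 -m handwheel '[[0.8,2,0,0,0.5],[1.8,4.5,0,0,0.5],[1.8,5,0,0,0.5],[1.8,5,0,0,0.5],[1.8,5,0,0,0.5],[1.8,5,0,0,0.5],[1.8,5,0,0,0.5],[1.8,4.5,0,0,0.5],[1.5,3,0,0,0.5],[0.6,1.5,0,0,0.5]]'; python3 -m handwheel '[[0,0,0,0,0.5],[0,0,-2.5,0,0.5],[0,0,-2,0,0.5],[0,0,-1.2,0,0.5],[0,0,-0.5,0,0.5],[0,0,0,0,0.5],[0,0,0,0,0.5]]'
```

```text
t: 11.5
tool_pos: [0.6219, 0.0893, 0.2639]
orientation: [-2.222, -2.218, 0.003]
force: [-0.7, -0.6, -4.7]
opening: 0.0628
gripper_force: 40.0
t: 12.38
tool_pos: [0.6229, 0.0865, 0.2047]
orientation: [2.225, 2.216, 0.002]
force: [1.0, 0.5, -5.0]
opening: 0.0632
gripper_force: 40.0
```

```bash
python3 -m handwheel '[[0,0,-0.2,0,0.5],[0,0,-0.2,0,0.5],[0,0,-0.1,0,0.5],[0,0,0,0,0.5]]'; python3 -m handwheel '[[0,0,0,0,0.2],[0,0,0,0,0],[0,0,0,0,0],[0,0,0,0,0],[0,0,2,0,0],[0,0,4,0,0],[0,0,1,0,0],[0,0,0,0,0]]'
```

```text
t: 12.88
tool_pos: [0.6226, 0.0866, 0.2001]
orientation: [2.225, 2.217, 0.001]
force: [-4.9, -1.4, 5.8]
opening: 0.0633
gripper_force: 40.0
t: 13.88
tool_pos: [0.6229, 0.0866, 0.2705]
orientation: [2.224, 2.216, 0.003]
force: [0.8, 0.4, -0.8]
opening: 0.0928
gripper_force: 0.0
```

```bash
python3 -m handwheel '[[-2.45,1.55,0,0,0],[-4,2.3,0,0,0],[-4.5,2.6,0,0,0],[-3.5,2,0,0,0],[-2,1.1,0,0,0],[0,0,-2.5,0,0],[0,0,-2.5,0,0],[0,0,-1.7,0,0],[0,0,-0.7,0,0],[0,0,0,0,0]]'
python3 - <<'E'
from plant import read_camera
import cv2
im=read_camera("side")[:,:,::-1]
cv2.imwrite("pics/s4.png",cv2.convertScaleAbs(cv2.resize(im[80:200,90:250],None,fx=5,fy=5,interpolation=cv2.INTER_CUBIC),alpha=1.5))
E
```

```text
t: 15.12
tool_pos: [0.4578, 0.1819, 0.1943]
orientation: [-2.226, -2.216, 0.002]
force: [0.2, -0.2, 0.4]
opening: 0.0933
gripper_force: 0.0
```

View pics/s4.png

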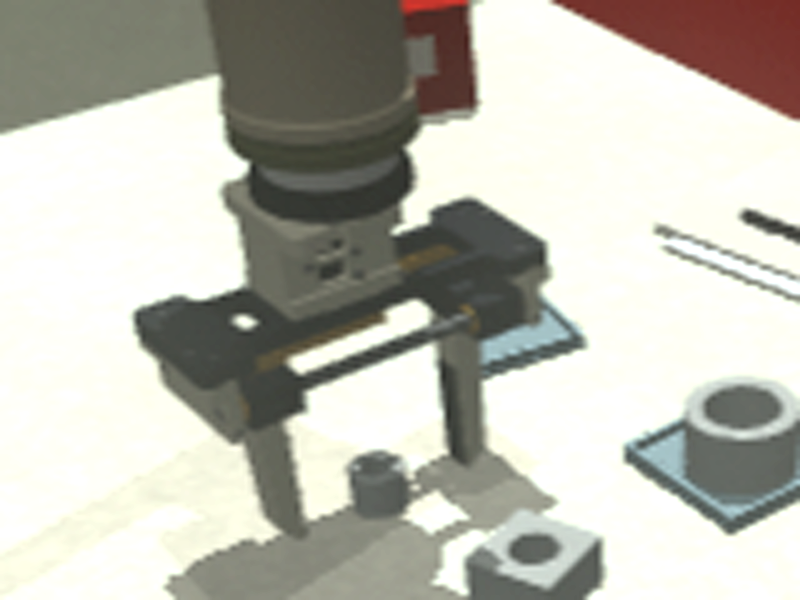

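Sleeve l stands inside tray l at (743,440). Sleeve xs at (378,487) is midway between the tips at (290,530) and (468,462). Gripping.

```bash
python3 -m handwheel '[[0,0,0,0,0.9],[0,0,0,0,0.9],[0,0,0,0,0.9],[0,0,0,0,0.9],[0,0,0,0,0.9],[0,0,0,0,0.9],[0,0,1,0,0.9],[0,0,3,0,0.9],[0,0,3,0,0.9],[0,0,0,0,0.9]]' 25
```

```text
t: 16.42
tool_pos: [0.4592, 0.1824, 0.268]
orientation: [2.224, 2.215, 0.008]
force: [0.6, 0.5, -0.8]
opening: 0.0295
gripper_force: 25.0
```

```bash
python3 -m handwheel '[[0.8,-1.5,0,0,0.9],[2.4,-4.5,0,0,0.9],[2.4,-4.5,0,0,0.9],[2.4,-4.5,0,0,0.9],[2.4,-4.5,0,0,0.9],[2.2,-4,0,0,0.9],[1.3,-2.5,0,0,0.9],[0.7,-1.2,0,0,0.9],[0,0,0,0,0.9],[0,0,-2,0,0.9]]'; python3 -m handwheel '[[0,0,-2,0,0.9],[0,0,-1.2,0,0.9],[0,0,-0.8,0,0.9],[0,0,0,0,0.9],[0,0,0,0,0.9]]'
```

```text
t: 17.68
tool_pos: [0.6044, -0.0893, 0.2454]
orientation: [2.223, 2.216, 0.003]
force: [1.2, -0.3, -1.0]
opening: 0.0299
gripper_force: 25.0
t: 18.3
tool_pos: [0.6041, -0.09, 0.2051]
orientation: [2.225, 2.217, 0.001]
force: [0.1, 0.1, -0.9]
opening: 0.0294
gripper_force: 25.0
```

```bash
python3 -m handwheel '[[0,0,-0.25,0,0.9],[0,0,-0.2,0,0.9],[0,0,-0.15,0,0.9],[0,0,0,0,0.9]]'
```

```text
t: 18.8
tool_pos: [0.6045, -0.0901, 0.2025]
orientation: [2.225, 2.216, 0.001]
force: [-13.4, 2.8, 26.8]
opening: 0.0294
gripper_force: 25.0
```

Contact came about 4 mm early, so I'll look before releasing.

Run:
```python
from plant import read_camera
import cv2, numpy as np
im=read_camera("side")[:,:,::-1]
cv2.imwrite("pics/s5.png",cv2.convertScaleAbs(cv2.resize(im[165:235,230:325],None,fx=8,fy=8,interpolation=cv2.INTER_CUBIC),alpha=1.5))
```

```text
(no output)
```

View pics/s5.png

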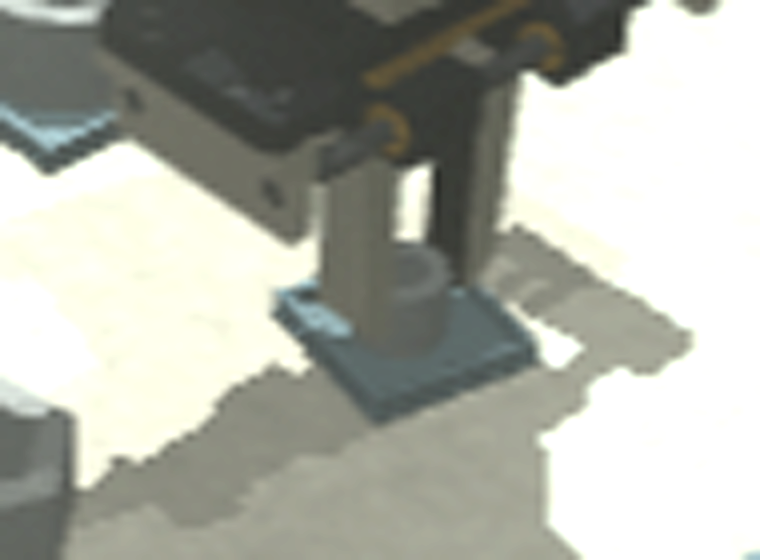

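Sleeve xs is inside the tray outline (its base near (411,345); tray corners (275,300), (380,420) and (540,350)) and upright. It slid slightly in the grip, so it is resting on the floor. I'll relieve the load and release.

```bash
python3 -m handwheel '[[0,0,0.3,0,0.9],[0,0,0,0,0.9]]';  python3 -m handwheel '[[0,0,0,0,0.6],[0,0,0,0,0.3],[0,0,0,0,0],[0,0,0,0,0],[0,0,0,0,0],[0,0,2,0,0],[0,0,4,0,0],[0,0,1,0,0],[0,0,0,0,0]]'
```

```text
t: 19.1
tool_pos: [0.6044, -0.0901, 0.2028]
orientation: [2.225, 2.216, 0.002]
force: [-2.3, 0.3, 8.0]
opening: 0.0301
gripper_force: 25.0
t: 20.23
tool_pos: [0.6044, -0.0901, 0.2735]
orientation: [2.224, 2.215, 0.003]
force: [-0.6, 0.2, 0.9]
opening: 0.0931
gripper_force: 0.0
```

```bash
python3 -m handwheel '[[-2,-1.4,0,0,0],[-3.5,-2.5,0,0,0],[-3.5,-2.5,0,0,0],[-2.5,-1.85,0,0,0],[-1.5,-1.1,0,0,0],[0,0,-2.5,0,0],[0,0,-2.6,0,0],[0,0,-2,0,0],[0,0,-0.8,0,0],[0,0,0,0,0]]'
python3 - <<'E'
from plant import read_camera
import cv2
im=read_camera("side")[:,:,::-1]
cv2.imwrite("pics/s6.png",cv2.convertScaleAbs(cv2.resize(im[165:285,215:375],None,fx=5,fy=5,interpolation=cv2.INTER_CUBIC),alpha=1.5))
E
```

```text
t: 21.48
tool_pos: [0.4737, -0.1832, 0.1921]
orientation: [-2.225, -2.216, 0.001]
force: [-0.3, -0.2, -0.8]
opening: 0.0931
gripper_force: 0.0
```

View pics/s6.png

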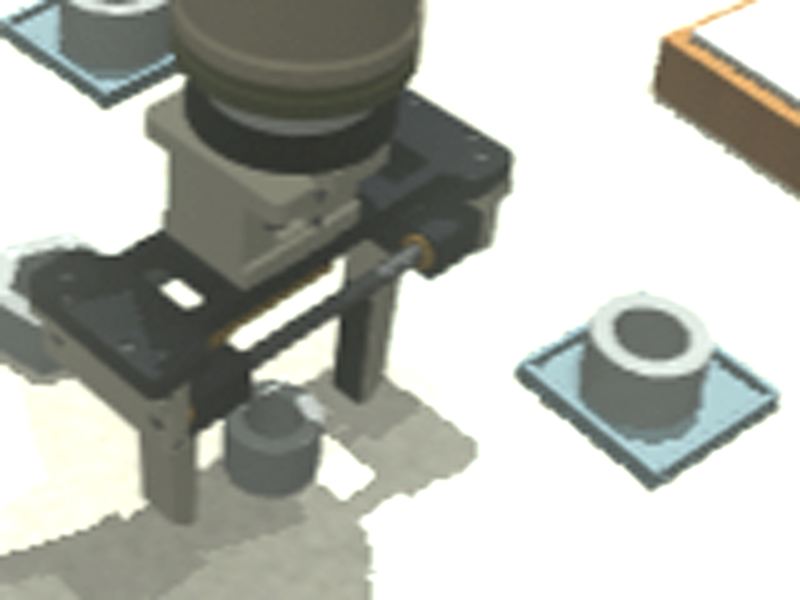

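Sleeve m sits flat and centred in tray m at (645,370). Sleeve s at (272,455) lies between the fingers at (170,500) and (362,385). I'll raise 3 mm so the tips clear the rim later, then grip and lift.

```bash
python3 -m handwheel '[[0,0,0.3,0,0.8],[0,0,0,0,0.8],[0,0,0,0,0.8],[0,0,0,0,0.8],[0,0,0,0,0.8],[0,0,0,0,0.8],[0,0,1,0,0.8],[0,0,3,0,0.8],[0,0,3,0,0.8],[0,0,0,0,0.8]]' 35
```

```text
t: 22.78
tool_pos: [0.4751, -0.1841, 0.2688]
orientation: [2.222, 2.213, 0.003]
force: [0.1, -0.6, -1.5]
opening: 0.04
gripper_force: 35.0
```

```bash
python3 -m handwheel '[[0.6,2,0,0,0.8],[1.3,4.5,0,0,0.8],[1.3,5,0,0,0.8],[1.3,5,0,0,0.8],[1.3,5,0,0,0.8],[1.3,5,0,0,0.8],[1.3,5,0,0,0.8],[1.3,5,0,0,0.8],[1.3,4.5,0,0,0.8],[1.3,3,0,0,0.8]]'; python3 -m handwheel '[[0.5,2,0,0,0.8],[0,0,0,0,0.8],[0,0,0,0,0.8],[0,0,-2.5,0,0.8],[0,0,-2,0,0.8],[0,0,-1.2,0,0.8],[0,0,-0.4,0,0.8],[0,0,0,0,0.8],[0,0,0,0,0.8]]'
```

```text
t: 24.02
tool_pos: [0.5964, 0.2587, 0.2637]
orientation: [-2.223, -2.218, 0.003]
force: [0.2, 0.1, -1.5]
opening: 0.0402
gripper_force: 35.0
t: 25.15
tool_pos: [0.6023, 0.2767, 0.2058]
orientation: [2.225, 2.217, 0.002]
force: [-0.3, 0.2, -2.0]
opening: 0.0402
gripper_force: 35.0
```

```bash
python3 -m handwheel '[[0,0,-0.2,0,0.8],[0,0,-0.2,0,0.8],[0,0,-0.1,0,0.8],[0,0,0,0,0.8]]'
```

```text
t: 25.65
tool_pos: [0.6019, 0.2766, 0.1997]
orientation: [-2.226, -2.217, 0.0]
force: [0.4, 0.2, -0.4]
opening: 0.0402
gripper_force: 35.0
```

```bash
python3 -m handwheel '[[0,0,-0.1,0,0.8],[0,0,0,0,0.8],[0,0,0,0,0.5],[0,0,0,0,0.2],[0,0,0,0,0],[0,0,0,0,0],[0,0,0,0,0]]';  python3 -m handwheel '[[0,0,2,0,0],[0,0,4,0,0],[0,0,4,0,0],[-5,0,0,0,0],[-5,0,0,0,0],[-5,0,0,0,0],[-5,0,0,0,0],[0,4,0,0,0],[0,4,0,0,0],[0,0,0,0,0]]'
python3 - <<'E'
from plant import read_camera
import cv2
im=read_camera("top")[:,:,::-1]; cv2.imwrite("pics/f.png",cv2.convertScaleAbs(cv2.resize(im[130:250,100:400],None,fx=2.66,fy=2.66,interpolation=cv2.INTER_CUBIC),alpha=1.6))
im=read_camera("side")[:,:,::-1]; cv2.imwrite("pics/fs.png",cv2.convertScaleAbs(cv2.resize(im[120:270,160:390],None,fx=3.45,fy=3.45,interpolation=cv2.INTER_CUBIC),alpha=1.5))
E
```

```text
t: 26.52
tool_pos: [0.6019, 0.2765, 0.1986]
orientation: [-2.226, -2.217, 0.0]
force: [-0.5, -0.4, 0.4]
opening: 0.0816
gripper_force: 0.0
t: 27.78
tool_pos: [0.4016, 0.3587, 0.3008]
orientation: [-2.223, -2.22, -0.005]
force: [0.5, -1.2, 0.6]
opening: 0.0928
gripper_force: 0.0
```

View pics/f.png

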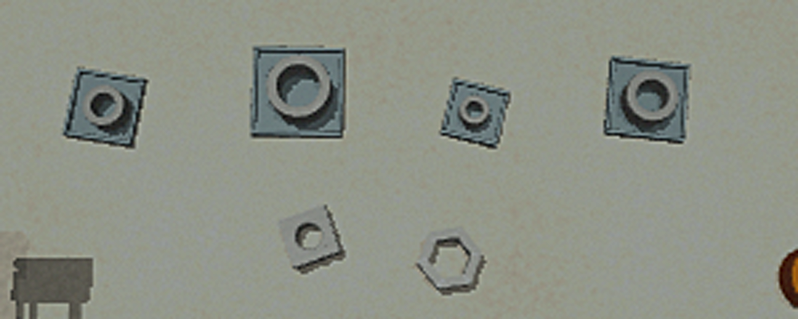

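View pics/fs.png

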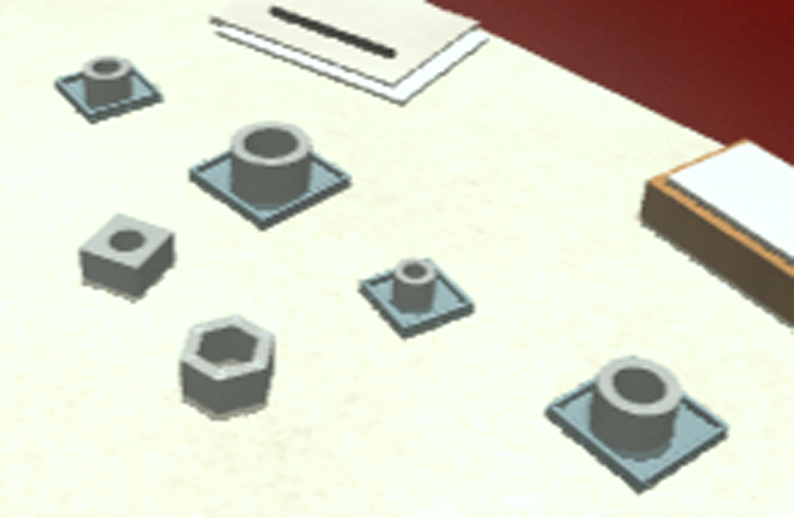

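The final top view shows all four sleeves inside their matching trays, with ring centres s (104,105), l (299,88), xs (474,110) and m (650,96). The nuts have not moved. The side view shows every sleeve upright. A quick numeric check comes before handing in.

Run:
```python
from h import *
T=dict(s=(605.2,278.5),l=(624.4,87.9),xs=(605.8,-89.8),m=(622.2,-263.5))
S=dict(s=(104,105,.032),l=(299,88,.040),xs=(474,110,.028),m=(650,96,.036))
for k,(x,y,z) in S.items(): print(k,np.round(1e3*px2w("top",*crop(x,y,100,130,2.66),z)-T[k],1))
from plant import job
print(job.close_job())
```

```text
s [-2.8 -5.1]
l [-3.8 -4.2]
xs [-1.4  2.3]
m [-2.6  3.7]
the job is handed in; nothing more can be done
None
```

All four sleeves are upright in their matching trays, each measured within about 6 mm of its tray's centre, the nuts lie where they were, and I handed the job in at about 28 s; no verdict came back.

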